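Flip a brake pad against the edge of the inspection plate

ROBOT

A 6-joint arm with a two-finger parallel gripper is mounted at the origin on the work surface. World frame = base frame: x ahead of the robot, y to its left, z up, the work surface at z = 0. Lengths are in m, angles in rad, forces in N, time in s.
With the tool pointing down it reaches from about 0.35 to 0.8 m from the base axis. Payload 7.3 kg.
Tool frame: the origin (TCP) lies at the very end of the fingers, on their centre line; the grasp point (between the pads) lies 19 mm behind it; z points along the fingers, x is the direction in which the jaws open and shut, and the axes are right-handed (so a half turn about z gives the same grasp; the last joint's range is limited). The gripper opens to 85 mm and grips with 20 to 120 N. Pads are 22 mm wide; open, the fingers measure 114 mm over their backs; the gripper's body (76 mm by 85 mm) begins 54 mm behind the grasp point. The pads swing forward as they close: fully open they stand 13 mm farther back than shut.
Start: joints at [-0.146, 0.342, 1.524, -0, 1.275, -0.146], TCP at [0.525, 0, 0.231] pointing down, gripper open.
Joint ranges: [-2.53, 2.53], [-0.77, 2.02], [0.04, 2.7], [-1, 4.14], [0.28, 2.66], [-3.11, 3.11]. Speed limits (rad/s): [2.57, 2.57, 3.14, 3.14, 3.14, 3.14].

INTERFACE

Orientations are given as a 3x3 rotation matrix whose columns are the frame's x, y, z axes.
In Python, from bench import monitor, optics, order gives the robot as it stands. The module is installed in compiled form; this text tells all that it offers.
- The arm moves only by the tool jog_arm, never from a script. Its argument "deltas" is a list of rows, each an object with "travel": the shift along the tool's x, y, z in mm, a list of three; "spin": the turn about the tool's z in degrees. In form: [{"travel": [tx, ty, tz], "spin": spin}, ...]. A call has 1 to 8 rows; each row shifts and turns the commanded pose from where the row before left it, along the tool's axes as they then stand; what a row does not reach is not made up. A row lasts 1/10 s, in which the tool goes at most 50 mm and 8.59 degrees, less where a joint would pass 70% of its speed; a pose out of reach is approached as far as the arm can. A call is refused whole if a number of a shift passes 50 or a number of a turn 8.59, either way. A call with a gripper value outside its range is refused whole. "hand" is the finger opening in mm, from 0 to 85.4, set as the call begins (left out, the last holds). The fingers move at their own pace and stop on an object; "grip_force" is the grip in N (left out, the last holds). Time passes only in rows, so rows that do not move let the fingers close. It gives the time, the measured TCP pose, the force and the opening at its end, in the units of the state.
- monitor.read_state(): the state, without advancing time (a new reading comes with each control period).
- optics.capture(name): name is "scene" or "side" or "wrist"; returns (picture, depth): 384x512x3 uint8, blue, green, red; 384x512 float32, m along the optical axis (not along the pixel's ray), 0 where there is no reading.
- optics.camera_info(name): a dict with "mtx" (3x3 intrinsics, pixels), "camera_from_world" (4x4, takes a point from world to camera coordinates); the wrist camera has in their place "hand_eye" (4x4, takes a point from camera to tool coordinates, whose origin is the TCP and whose axes are the tool frame's). Camera axes: x right, y down, z forward; pixel columns grow to the right and rows downward; lengths in m; the calibration is good to about 2 mm. The wrist camera is an equidistant fisheye: a pixel r from the principal point sees the ray r / f radians off the axis. A picture is of the moment at which its call begins: read the wrist's pose just before it. camera_info takes no time and is no camera call.
- order.finish_job(): hands the job in, once; it reports no verdict.
The state is a dict: "clock": time; "qpos": joint angles; "qd": joint speeds; "effort": joint torques, N m; "eef_pos": TCP position; "orientation": TCP orientation; "wrist_force": force on the tool from outside, world axes, zero at the start; "moment": the same for the moment, N m; "grip_width": finger opening in m.
Only numpy, scipy, OpenCV 4.12 (cv2) and the standard library are available. Lean on these libraries where they do the work, as an engineer would, in place of code of your own. Each camera call takes 0.05 s, during which the arm holds its last target.

TASK

The brake pad on the bench lies lining down. Push it with the fingertips against the near edge of the aluminium inspection plate until it tips up and flips over onto the plate, so that it ends lying flat on the plate with its copper lining facing up, like its mate. Do not pick the pad up at any point, and leave its mate, the can and the socket where they are.

Things in the scene. Friction and masses are not known exactly. Their poses are not given: they have to be found in the camera images.
- pad: the pad to flip, loose, 110-200 g: blue steel backing 48 (x) x 92 (y) x 5 mm over copper lining 38 x 80 x 8 mm. The backing overhangs the lining 2 mm at +x, 8 mm at -x (a ledge 8 mm up, facing the robot). Origin: under the middle of the backing, at the lining's face; z up at the start, down when done. Starts lining down, middle 45-85 mm short of the plate, x towards it within 0.3 rad
- pad_center (a point): middle of the brake pad to be flipped, 6.5 mm above its lining face
- plate: aluminium inspection plate fixed to the bench: 160 (x) x 220 (y) x 6 mm thick, square edges. Origin: at bench height, middle of its near edge (the 220 mm edge nearer the robot); x points from that edge in over the plate, away from the robot, y along the edge, z up
- plate_edge (a point): middle of the plate's near upper edge, at the height of the plate's top (6 mm)
- mate: a second brake pad exactly like the first, loose, already lying lining up on the far half of the plate; its middle is 125 to 135 mm in from the near edge. Origin: centre of its lining face, on top. Not to be disturbed
- can: red can with a paper label, standing loose on the bench beside the plate, 60 mm across, 120 mm high; origin: centre of its underside. Not to be disturbed
- socket: steel wrench socket, standing loose on the bench beside the plate, 32 mm across, 38 mm high; origin: centre of its underside. Not to be disturbed
Not all that is in view belongs to the job. Leave any green or purple look-alike of the pad alone.

How it is judged:
By the outcome, as a careful person would: the job done as asked, in the order asked, and still so for the second after the job is handed in, with the robot touching nothing.
It also fails if it takes over 45 s, if anything falls off the work surface, if the arm or the gripper's body presses on something with over 40 N, if the wrist force passes 120 N, or if a joint passes its speed limit or range.

## Working session

There is one attempt and no reset: what is moved stays moved. The work goes in short steps, Python scripts to look and compute and a tool call to move; the robot and the scene stay as the last step left them, time stands still between calls to the robot, and variables do not carry over. Pictures are saved under pics/ and viewed, and the job is handed in when it is done.

Besides the shell and the picture viewer there is one more tool, called after "Call:" as name([rows], argument=value, ...), one row to a line, values as JSON. jog_arm: Moves the arm, as the interface text tells. Its arguments: {"type":"object","properties":{"deltas":{"type":"array"},"hand":{"type":"number"},"grip_force":{"type":"number"}},"required":["deltas"]}

```bash
mkdir -p pics; python3 - <<'E'
from bench import monitor, optics
import cv2,numpy as np
s=monitor.read_state()
for k,v in s.items(): print(k,np.round(v,4).tolist())
for n in ("scene","side","wrist"):
    p,d=optics.capture(n); cv2.imwrite(f"pics/{n}0.png",p); np.save(f"pics/{n}0.npy",d)
    print(n,{k:np.round(v,4).tolist() for k,v in optics.camera_info(n).items()})
E
```

```text
clock 0.0
qpos [-0.146, 0.3428, 1.525, -0.0, 1.2754, -0.146]
qd [0.0022, -0.0013, -0.0, 0.0011, 0.0007, -0.0005]
effort [0.0006, -43.3677, -24.6006, -0.0001, 0.0078, -0.0]
eef_pos [0.5246, 0.0001, 0.2306]
orientation [[1.0, 0.0, -0.0016], [0.0, -1.0, 0.0002], [-0.0016, -0.0002, -1.0]]
wrist_force [-0.3088, 0.181, -0.954]
moment [-0.0367, -0.0242, -0.0217]
grip_width 0.085
scene {'mtx': [[390.8859, 0.0, 258.9689], [0.0, 390.8859, 185.4323], [0.0, 0.0, 1.0]], 'camera_from_world': [[-0.7083, 0.7059, -0.0082, 0.3451], [0.6008, 0.5967, -0.532, -0.3348], [-0.3706, -0.3818, -0.8467, 1.3372], [0.0, 0.0, 0.0, 1.0]]}
side {'mtx': [[462.4286, 0.0, 258.5854], [0.0, 462.4286, 193.8785], [0.0, 0.0, 1.0]], 'camera_from_world': [[0.7778, -0.6285, -0.0097, -0.3834], [-0.4058, -0.4903, -0.7713, 0.2921], [0.48, 0.6038, -0.6364, 0.8012], [0.0, 0.0, 0.0, 1.0]]}
wrist {'mtx': [[297.3186, 0.0, 256.7668], [0.0, 297.3186, 191.6271], [0.0, 0.0, 1.0]], 'hand_eye': [[1.0, 0.0004, 0.001, 0.0008], [-0.0007, 0.9503, 0.3113, -0.0809], [-0.0008, -0.3113, 0.9503, -0.1439], [0.0, 0.0, 0.0, 1.0]]}
```

View pics/scene0.png

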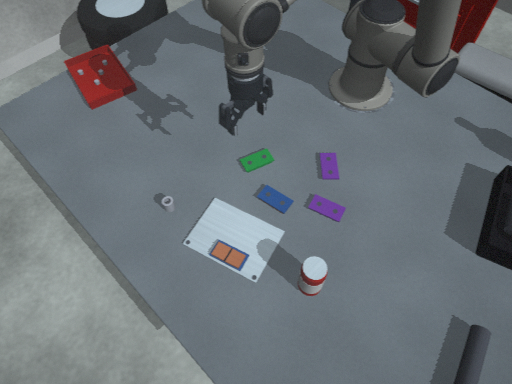

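View pics/side0.png

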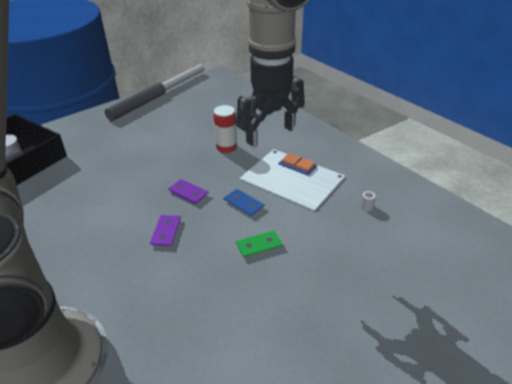

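View pics/wrist0.png

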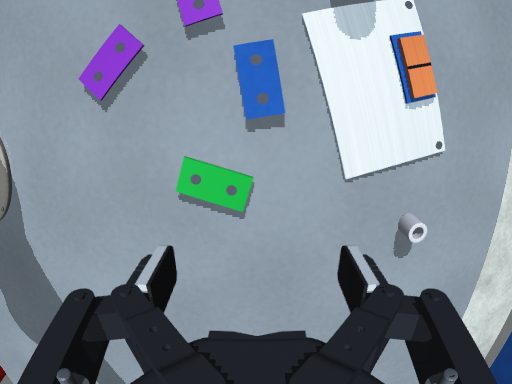

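The wrist view shows the blue pad at about (260,80), the plate at (375,90) with the mate at (415,65), and the socket at (412,228). The green and purple decoys are to the left. Next I'll measure the poses.

```bash
cat > h.py <<'E'
import numpy as np,cv2
from bench import monitor,optics
def wrist_T():
    s=monitor.read_state(); T=np.eye(4);T[:3,:3]=np.array(s['orientation']);T[:3,3]=s['eef_pos'];return T
def rays(name,uv,T=None):
    ci=optics.camera_info(name);K=np.array(ci['mtx']);uv=np.asarray(uv,float).reshape(-1,2)
    x=(uv-K[:2,2])/[K[0,0],K[1,1]]
    if name=='wrist':
        r=np.linalg.norm(x,axis=1);s=np.where(r>1e-9,np.sin(r)/np.maximum(r,1e-9),1)
        d=np.c_[x*s[:,None],np.cos(r)]; W=T@np.array(ci['hand_eye'])
    else:
        d=np.c_[x,np.ones(len(x))]; W=np.linalg.inv(np.array(ci['camera_from_world']))
    return W[:3,3],d@W[:3,:3].T,d[:,2]
def onplane(name,uv,z,T=None):
    o,d,_=rays(name,uv,T); return o+d*((z-o[2])/d[:,2])[:,None]
def withdepth(name,uv,dep,T=None):
    o,d,dz=rays(name,uv,T); return o+d*(np.asarray(dep)/dz)[:,None]
def mask(p,col):
    h=cv2.cvtColor(p,cv2.COLOR_BGR2HSV)
    if col=='blue': return cv2.inRange(h,(105,120,60),(120,255,255))
    if col=='copper': return cv2.inRange(h,(3,120,120),(18,255,255))
    if col=='plate': return cv2.inRange(h,(0,0,175),(180,40,255))
def big(m):
    n,l,st,c=cv2.connectedComponentsWithStats(m); i=1+np.argmax(st[1:,4]); return (l==i).astype(np.uint8)
def rect(name,m,z,T=None):
    c=max(cv2.findContours(m,cv2.RETR_EXTERNAL,cv2.CHAIN_APPROX_NONE)[0],key=cv2.contourArea)
    P=onplane(name,c.reshape(-1,2),z,T)
    return cv2.minAreaRect((P[:,:2]*1000).astype(np.float32)),P
E
python3 - <<'E'
from h import *
T=wrist_T()
for n in ('scene','side','wrist'):
    p=cv2.imread(f'pics/{n}0.png');d=np.load(f'pics/{n}0.npy')
    for col,z in (('blue',.013),('copper',.019),('plate',.006)):
        m=mask(p,col)
        # crop by world
        ys,xs=np.nonzero(m); P=onplane(n,np.c_[xs,ys],z,T)
        ok=(P[:,0]>.35)&(P[:,0]<.9)&(abs(P[:,1])<.3)
        m2=np.zeros_like(m);m2[ys[ok],xs[ok]]=1
        if m2.sum()<20: print(n,col,'none');continue
        if col!='copper': m2=big(m2)
        else: m2=cv2.morphologyEx(m2,cv2.MORPH_CLOSE,np.ones((5,5)));m2=big(m2)
        r,_=rect(n,m2,z,T)
        ys,xs=np.nonzero(m2); Q=withdepth(n,np.c_[xs,ys],d[ys,xs],T)
        print(n,col,m2.sum(),'c',np.round(r[0],1),'size',np.round(r[1],1),'ang',round(r[2],1),'depth-med',np.round(np.median(Q,0)*1000,1))
        cv2.imwrite(f'pics/m_{n}_{col}.png',m2*255)
E
```

```text
scene blue 459 c [527.  102.4] size [48.  91.9] ang 9.3 depth-med [527.4 103.7  13.7]
scene copper 386 c [733.2 134.8] size [35.2 76.2] ang 17.2 depth-med [733.5 135.7  19.6]
scene plate 3397 c [685.9 104.9] size [160.2 219.8] ang 16.5 depth-med [681.2  88.8   6.6]
side blue 474 c [528.2 102.1] size [48.8 92. ] ang 9.3 depth-med [525.4  97.9  14.8]
side copper 231 c [733.6 133.3] size [36.8 74.2] ang 17.0 depth-med [731.4 129.8  21. ]
side plate 2638 c [689.7 107.5] size [163.3 222.3] ang 16.5 depth-med [676.4  77.    8.1]
wrist blue 2860 c [528.3 103.9] size [48.8 92.9] ang 9.3 depth-med [528.2 103.5  14.4]
wrist copper 1435 c [735.  136.2] size [38.5 79.8] ang 16.6 depth-med [733.3 135.8  20.7]
wrist plate 15428 c [688.9 107.4] size [162.2 222.4] ang 16.5 depth-med [669.6  96.6   7.5]
```

```bash
cat >> h.py <<'E'
A=np.radians(16.5); C0=np.array([687.5,106.2]); X=np.array([np.cos(A),np.sin(A)]);Y=np.array([-np.sin(A),np.cos(A)]); E0=C0-80*X
def w2p(p): p=np.atleast_2d(p)[:,:2]-E0; return np.c_[p@X,p@Y]
def p2w(p): p=np.atleast_2d(p); return E0+p[:,:1]*X+p[:,1:2]*Y
E
python3 - <<'E'
from h import *
T=wrist_T(); p=cv2.imread('pics/wrist0.png'); h=cv2.cvtColor(p,cv2.COLOR_BGR2HSV)
print('edge',E0,'pad',w2p([528,103]),'mate lining',w2p([734,135.5]))
for n,lo,hi in(('green',(50,120,60),(70,255,255)),('purple',(130,120,60),(150,255,255))):
    m=cv2.inRange(h,lo,hi); k,l,st,c=cv2.connectedComponentsWithStats(m)
    for i in range(1,k):
        if st[i,4]>300:
            r,_=rect('wrist',(l==i).astype(np.uint8),.013,T); b=cv2.boxPoints(r); print(n,np.round(r[0]),np.round(r[1]),'plate corners',np.round(w2p(b)).tolist())
print('socket',w2p(onplane('wrist',[[412,235]],.02,T)*1000))
print('can top',w2p(onplane('scene',[[314,266]],.12)*1000), 'side',w2p(onplane('side',[[225,112]],.12)*1000))
print('start world',p2w([-135,43]))
E
```

```text
edge [610.79442121  83.47877242] pad [[-73.84059681  42.23222433]] mate lining [[132.90676727  14.8867047 ]]
green [470. -27.] [49. 92.] plate corners [[-219.0, -60.0], [-142.0, -113.0], [-115.0, -72.0], [-191.0, -20.0]]
purple [456. 198.] [48. 38.] plate corners [[-140.0, 173.0], [-140.0, 135.0], [-92.0, 135.0], [-92.0, 174.0]]
purple [335. 139.] [92. 50.] plate corners [[-301.0, 131.0], [-277.0, 87.0], [-196.0, 132.0], [-221.0, 176.0]]
socket [[  84.80351412 -218.79277456]]
can top [[ 95.62422467 226.00263027]] side [[ 94.40046245 219.27013845]]
start world [[469.14109718  86.36594949]]
```

Call:
jog_arm([
  {"travel":[-14,-21.6,15],"spin":0},
  {"travel":[-14,-21.6,15],"spin":0},
  {"travel":[-14,-21.6,15],"spin":0},
  {"travel":[-13.5,-21.5,15],"spin":0},
  {"travel":[0,0,10],"spin":7},
  {"travel":[0,0,10],"spin":7},
  {"travel":[0,0,10],"spin":7},
  {"travel":[0,0,10],"spin":7},
], hand=40, grip_force=40)

```text
clock: 0.95
eef_pos: [0.4693, 0.0864, 0.1307]
orientation: [[0.881, -0.474, -0.0], [-0.474, -0.881, -0.0], [-0.0, 0.0, -1.0]]
wrist_force: [-0.0, -1.2, -0.6]
grip_width: 0.0399
```

Call:
jog_arm([
  {"travel":[0,0,10],"spin":7.5},
  {"travel":[0,0,10],"spin":7.5},
  {"travel":[0,0,10],"spin":7.5},
  {"travel":[0,0,10],"spin":7.5},
  {"travel":[0,0,10],"spin":7.5},
  {"travel":[0,0,10],"spin":8},
  {"travel":[0,0,0],"spin":0},
  {"travel":[0,0,0],"spin":0},
])

```text
clock: 1.75
eef_pos: [0.4694, 0.0863, 0.0713]
orientation: [[0.288, -0.958, -0.001], [-0.958, -0.288, -0.0], [-0.0, 0.001, -1.0]]
wrist_force: [-0.2, -0.4, 0.6]
grip_width: 0.04
```

```bash
cat >> h.py <<'E'
def st():
    s=monitor.read_state(); R=np.array(s['orientation']); e=np.array(s['eef_pos'])*1000
    q=w2p(e[:2])[0]; f=np.array(s['wrist_force'])
    print('t',round(s['clock'],2),'plate xy',np.round(q,1),'z',round(e[2],1),'yaw',round(np.degrees(np.arctan2(R[1,0],R[0,0])),2),'tilt',np.round(R[:2,2],4),'F plate',np.round([f[:2]@X,f[:2]@Y,f[2]],1),'grip',round(s['grip_width']*1000,1),'world',np.round(e,1))
    return s
E
python3 - <<'E'
from h import *
st(); T=wrist_T(); p,d=optics.capture('wrist'); cv2.imwrite('pics/w1.png',p); np.save('pics/w1.npy',d)
E
```

```text
t 1.75 plate xy [-134.7   42.9] z 71.3 yaw -73.28 tilt [-0.0005 -0.    ] F plate [-0.2 -0.3  0.6] grip 40.0 world [469.4  86.3  71.3]
```

View pics/w1.png

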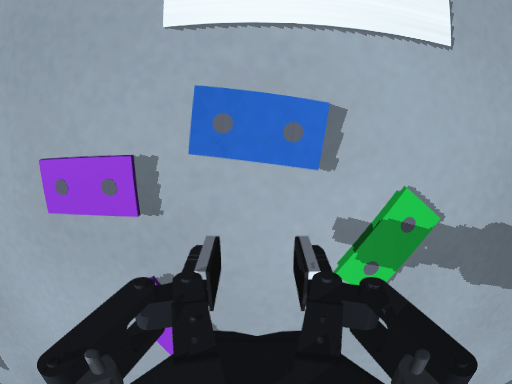

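```bash
python3 - <<'E'
from h import *
d=np.load('pics/w1.npy'); T=np.eye(4)
ys,xs=np.mgrid[225:330:3,170:345:2]; ys=ys.ravel();xs=xs.ravel(); k=(d[ys,xs]>0)
P=withdepth('wrist',np.c_[xs,ys][k],d[ys,xs][k],T)*1000
f=P[P[:,2]<15]
for s in (-1,1):
    g=f[np.sign(f[:,0])==s]
    for z0 in range(-70,12,6):
        q=g[(g[:,2]>=z0)&(g[:,2]<z0+6)]
        if len(q): print(s,z0,len(q),'x',np.round([q[:,0].min(),q[:,0].max()],1),'y',np.round([q[:,1].min(),q[:,1].max()],1),'zmax',round(q[:,2].max(),1))
# pad
T=wrist_T();p=cv2.imread('pics/w1.png');m=big(mask(p,'blue'));r,_=rect('wrist',m,.013,T);print(np.round(r[0],1),np.round(r[1],1),r[2],np.round(w2p(cv2.boxPoints(r)),1).tolist())
E
```

```text
-1 -70 27 x [-28.4 -16.8] y [-19.3 -17.1] zmax -65.8
-1 -64 32 x [-31.8 -19.7] y [-14.1 -12.3] zmax -58.1
-1 -58 62 x [-36.2 -20. ] y [-14.2   5.2] zmax -52.0
-1 -52 54 x [-35.9 -21.9] y [-15.2  -7.4] zmax -46.2
-1 -46 50 x [-36.8 -20.3] y [-14.5   8.7] zmax -40.0
-1 -40 46 x [-33.8 -20.3] y [-12.6   9.2] zmax -34.0
-1 -34 51 x [-34.2 -20.2] y [-13.2   8. ] zmax -28.1
-1 -28 38 x [-33.9 -20.2] y [-12.5   9.3] zmax -22.2
-1 -22 35 x [-33.8 -20.3] y [-12.7   8.3] zmax -16.0
-1 -16 31 x [-34.  -20.5] y [-12.9   6.2] zmax -10.0
-1 -10 17 x [-26.5 -20.4] y [-12.5   8.8] zmax -4.2
-1 -4 2 x [-20.5 -20.5] y [-2.  -0.6] zmax -2.6
1 -70 29 x [15.4 27.8] y [-19.1 -16.6] zmax -64.9
1 -64 32 x [18.1 30. ] y [-13.8 -12.3] zmax -58.1
1 -58 62 x [19.2 35.3] y [-14.1   5. ] zmax -52.1
1 -52 57 x [20.8 35.5] y [-15.1  -7.4] zmax -46.2
1 -46 45 x [19.5 36.4] y [-14.7   8.6] zmax -40.0
1 -40 54 x [19.3 30.4] y [-12.7   8.6] zmax -34.0
1 -34 49 x [19.3 33.2] y [-12.7   9.7] zmax -28.1
1 -28 35 x [19.2 32.7] y [-12.7   5.2] zmax -22.6
1 -22 38 x [19.2 32.9] y [-12.3   8.7] zmax -16.2
1 -16 32 x [19.3 32.3] y [-12.9   8.6] zmax -10.0
1 -10 13 x [19.3 25.9] y [-12.5   3.5] zmax -7.1
1 -4 2 x [19.6 19.7] y [-2.7 -0.7] zmax -3.4
[528.2 103.7] [48.5 93.1] 9.400690078735352 [[-91.7, 92.0], [-103.2, -0.3], [-55.1, -6.3], [-43.6, 86.0]]
```

The picture shows the pad at (260,128) ahead of the fingertips at (210,240) and (300,240), with the decoys clear to either side. I'll lower the fingers behind the pad and start pushing.

Call:
jog_arm([
  {"travel":[0,0,20],"spin":0.2},
  {"travel":[0,0,20],"spin":0},
  {"travel":[0,0,17],"spin":0},
  {"travel":[0,0,8],"spin":0},
  {"travel":[0,0,4],"spin":0},
  {"travel":[0,0,0],"spin":0},
  {"travel":[0,0,0],"spin":0},
])

```text
clock: 2.5
eef_pos: [0.4701, 0.0863, 0.003]
orientation: [[0.281, -0.96, 0.001], [-0.96, -0.281, 0.0], [0.0, -0.001, -1.0]]
wrist_force: [0.3, -0.0, -0.3]
grip_width: 0.04
```

```bash
python3 -c "
from h import *
st()"
```

```text
t 2.5 plate xy [-134.1   42.7] z 3.0 yaw -73.67 tilt [0.0014 0.    ] F plate [ 0.3 -0.1 -0.3] grip 40.0 world [470.1  86.3   3. ]
```

Call:
jog_arm([
  {"travel":[0,-7,1],"spin":0},
  {"travel":[0,-7,0],"spin":0},
  {"travel":[0,-5,0],"spin":0},
  {"travel":[0,-5,0],"spin":0},
  {"travel":[0,-5,0],"spin":0},
  {"travel":[0,-5,0],"spin":0},
  {"travel":[0,-5,0],"spin":0},
  {"travel":[0,-5,0],"spin":0},
])

```text
clock: 3.3
eef_pos: [0.512, 0.0988, 0.0012]
orientation: [[0.281, -0.96, -0.0], [-0.96, -0.281, 0.0], [-0.0, 0.0, -1.0]]
wrist_force: [-0.9, -0.0, -0.2]
grip_width: 0.0401
```

Call:
jog_arm([
  {"travel":[0,-5,0],"spin":0},
  {"travel":[0,-5,0],"spin":0},
  {"travel":[0,-5,0],"spin":0},
  {"travel":[0,-4,0],"spin":0},
  {"travel":[0,-3,0],"spin":0},
  {"travel":[0,0,0],"spin":0},
])

```text
clock: 3.9
eef_pos: [0.5334, 0.1049, 0.0014]
orientation: [[0.281, -0.96, 0.001], [-0.96, -0.281, 0.0], [0.0, -0.001, -1.0]]
wrist_force: [-0.2, 0.8, -0.2]
grip_width: 0.0399
```

```bash
python3 - <<'E'
from h import *
st(); T=wrist_T(); p,d=optics.capture('wrist'); cv2.imwrite('pics/w2.png',p); np.save('pics/w2.npy',d)
m=big(mask(p,'blue'));r,_=rect('wrist',m,.013,T);print(np.round(r[1],1),r[2],np.round(w2p(cv2.boxPoints(r)),1).tolist())
E
```

```text
t 3.9 plate xy [-68.1  42.6] z 1.4 yaw -73.7 tilt [0.0008 0.0001] F plate [ 0.   0.8 -0.2] grip 39.9 world [533.4 104.9   1.4]
[49.1 93.1] 16.349660873413086 [[-56.3, 91.9], [-56.5, -1.1], [-7.4, -1.3], [-7.2, 91.8]]
```

View pics/w2.png

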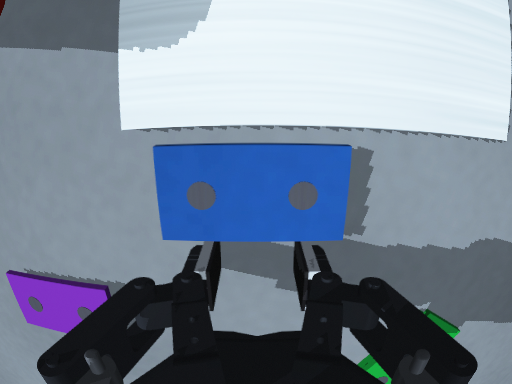

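The pad is square to the plate. Its rear edge is at -56.4 mm, pixel row 241, and its front edge (row 145) is about 9 mm short of contact. I'll close the gap slowly while watching the force.

Call:
jog_arm([
  {"travel":[0,-3,0],"spin":0},
  {"travel":[0,-3,0],"spin":0},
  {"travel":[0,-2,0],"spin":0},
  {"travel":[0,-1,0],"spin":0},
  {"travel":[0,-1,0],"spin":0},
  {"travel":[0,-0.5,0],"spin":0},
])

```text
clock: 4.55
eef_pos: [0.543, 0.1078, 0.0013]
orientation: [[0.281, -0.96, -0.0], [-0.96, -0.281, -0.0], [0.0, 0.0, -1.0]]
wrist_force: [-1.8, -0.2, 0.2]
grip_width: 0.0397
```

```bash
python3 -c "
from h import *
st()"
```

```text
t 4.55 plate xy [-58.1  42.6] z 1.3 yaw -73.7 tilt [-0. -0.] F plate [-1.8  0.3  0.2] grip 39.7 world [543.  107.8   1.3]
```

Call:
jog_arm([
  {"travel":[0,-0.7,0],"spin":0},
  {"travel":[0,0,0],"spin":0},
])

```text
clock: 4.75
eef_pos: [0.5434, 0.1079, 0.0013]
orientation: [[0.281, -0.96, -0.0], [-0.96, -0.281, -0.0], [-0.0, 0.0, -1.0]]
wrist_force: [-2.2, -1.1, 0.8]
grip_width: 0.0403
```

Call:
jog_arm([
  {"travel":[0,-0.7,0],"spin":0},
  {"travel":[0,0,0],"spin":0},
])

```text
clock: 4.95
eef_pos: [0.5435, 0.108, 0.0013]
orientation: [[0.281, -0.96, -0.002], [-0.96, -0.281, -0.0], [-0.0, 0.002, -1.0]]
wrist_force: [-5.0, -2.5, 2.9]
grip_width: 0.0402
```

Call:
jog_arm([
  {"travel":[0,-0.7,0],"spin":0},
  {"travel":[0,0,0],"spin":0},
])

```text
clock: 5.15
eef_pos: [0.5435, 0.108, 0.0012]
orientation: [[0.281, -0.96, -0.003], [-0.96, -0.281, -0.001], [-0.0, 0.003, -1.0]]
wrist_force: [-6.3, -3.5, 4.4]
grip_width: 0.04
```

Call:
jog_arm([
  {"travel":[0,-1,0],"spin":0},
  {"travel":[0,-0.1,-1.3],"spin":0},
  {"travel":[0,-0.2,-1.3],"spin":0},
  {"travel":[0,-0.2,-1.4],"spin":0},
  {"travel":[0,-0.2,-1.3],"spin":0},
  {"travel":[0,-0.2,-1.3],"spin":0},
  {"travel":[0,-0.3,-1.4],"spin":0},
  {"travel":[0,0,0],"spin":0},
])

```text
clock: 5.95
eef_pos: [0.5448, 0.1084, 0.0086]
orientation: [[0.281, -0.96, -0.005], [-0.96, -0.281, -0.001], [-0.001, 0.005, -1.0]]
wrist_force: [-6.7, -3.8, 1.7]
grip_width: 0.0399
```

```bash
python3 - <<'E'
from h import *
st(); p,d=optics.capture('side'); cv2.imwrite('pics/s3.png',cv2.resize(p[120:260,180:380],None,fx=4,fy=4,interpolation=cv2.INTER_CUBIC))
E
```

```text
t 5.95 plate xy [-56.2  42.7] z 8.6 yaw -73.69 tilt [-0.0052 -0.001 ] F plate [-7.5 -1.7  1.7] grip 39.9 world [544.8 108.4   8.6]
```

View pics/s3.png

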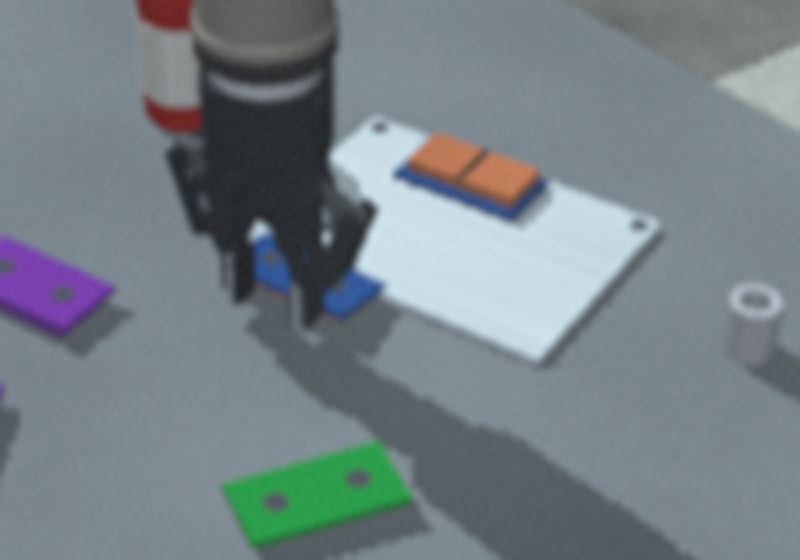

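The gripper hides the pad's tilt in the side view (about (320,285)), so I'll fit the pad's plane from the wrist depth.

```bash
cat >> h.py <<'E'
def tilt(save=None):
    T=wrist_T(); p,d=optics.capture('wrist')
    if save: cv2.imwrite(save,p); np.save(save[:-3]+'npy',d)
    m=big(cv2.erode(mask(p,'blue'),np.ones((3,3)))); ys,xs=np.nonzero(m); k=d[ys,xs]>0
    P=withdepth('wrist',np.c_[xs,ys][k],d[ys,xs][k],T)*1000
    Q=np.c_[w2p(P[:,:2]),P[:,2]]
    A_=np.c_[Q[:,:2],np.ones(len(Q))]; c,*_=np.linalg.lstsq(A_,Q[:,2],rcond=None)
    c0=Q.mean(0); n=np.linalg.svd(Q-c0,full_matrices=False)[2][2]; n*=np.sign(n[2]) or 1
    print('n',len(Q),'normal',np.round(n,3),'theta',round(np.degrees(np.arctan2(n[0],n[2])),1),'min',np.round(np.percentile(Q,1,axis=0),1),'max',np.round(np.percentile(Q,99,axis=0),1))
E
python3 -c "
from h import *
tilt('pics/w3.png')"
```

```text
n 15945 normal [ 0.158 -0.001  0.987] theta 9.1 min [-42.7   0.6  13.5] max [ 2.7 89.8 21.8]
```

View pics/w3.png

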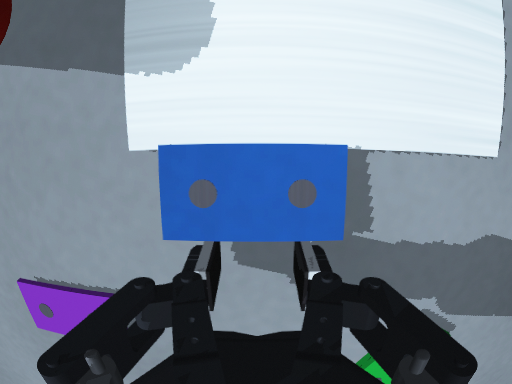

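The pad's front edge (row 145) now overlaps the plate edge, and its tilt is 9°, so it follows the fingertips without slipping. I'll continue along the arc.

Call:
jog_arm([
  {"travel":[0,-0.5,-1.9],"spin":0},
  {"travel":[0,-0.5,-2.0],"spin":0},
  {"travel":[0,-0.7,-1.9],"spin":0},
  {"travel":[0,-0.7,-1.9],"spin":0},
  {"travel":[0,-0.8,-1.8],"spin":0},
  {"travel":[0,-0.9,-1.8],"spin":0},
  {"travel":[0,0,0],"spin":0},
])

```text
clock: 6.75
eef_pos: [0.5492, 0.1097, 0.0204]
orientation: [[0.281, -0.96, -0.004], [-0.96, -0.281, -0.001], [-0.0, 0.004, -1.0]]
wrist_force: [-8.2, -3.1, 3.3]
grip_width: 0.04
```

```bash
python3 -c "
from h import *
st();tilt()"
```

```text
t 6.75 plate xy [-51.6  42.7] z 20.4 yaw -73.69 tilt [-0.004  -0.0008] F plate [-8.8 -0.6  3.3] grip 40.0 world [549.2 109.7  20.4]
n 14740 normal [ 0.426 -0.001  0.905] theta 25.2 min [-37.2   0.7  12.8] max [ 4.5 89.8 33.1]
```

Call:
jog_arm([
  {"travel":[0,-1.1,-2.0],"spin":0},
  {"travel":[0,-1.2,-1.9],"spin":0},
  {"travel":[0,-1.2,-1.8],"spin":0},
  {"travel":[0,-1.3,-1.8],"spin":0},
  {"travel":[0,-1.3,-1.7],"spin":0},
  {"travel":[0,0,0],"spin":0},
])

```text
clock: 7.4
eef_pos: [0.5572, 0.1119, 0.0302]
orientation: [[0.281, -0.96, 0.001], [-0.96, -0.281, 0.0], [0.0, -0.001, -1.0]]
wrist_force: [-1.9, -0.7, 1.3]
grip_width: 0.0404
```

```bash
python3 -c "
from h import *
st();tilt('pics/w4.png')"
```

```text
t 7.4 plate xy [-43.3  42.5] z 30.2 yaw -73.7 tilt [0.001  0.0002] F plate [-2.  -0.2  1.3] grip 40.4 world [557.2 111.9  30.2]
n 12950 normal [ 0.681 -0.001  0.732] theta 43.0 min [-29.1   0.8  11.7] max [ 6.  89.7 43.8]
```

Call:
jog_arm([
  {"travel":[0,-1.7,-1.7],"spin":0},
  {"travel":[0,-1.8,-1.6],"spin":0},
  {"travel":[0,-1.8,-1.5],"spin":0},
  {"travel":[0,-1.9,-1.4],"spin":0},
  {"travel":[0,-1.9,-1.3],"spin":0},
  {"travel":[0,-1.9,-1.2],"spin":0},
  {"travel":[0,0,0],"spin":0},
])

```text
clock: 8.15
eef_pos: [0.568, 0.1151, 0.0387]
orientation: [[0.281, -0.96, 0.001], [-0.96, -0.281, 0.0], [0.0, -0.001, -1.0]]
wrist_force: [-0.8, -0.2, 1.0]
grip_width: 0.0401
```

```bash
python3 -c "
from h import *
st();tilt('pics/w5.png')"
```

```text
t 8.15 plate xy [-32.1  42.4] z 38.7 yaw -73.7 tilt [0.001  0.0001] F plate [-0.8  0.1  1. ] grip 40.1 world [568.  115.1  38.7]
n 10470 normal [ 0.863 -0.001  0.506] theta 59.6 min [-18.8   0.9  11.2] max [ 7.  89.5 51.6]
```

View pics/w5.png

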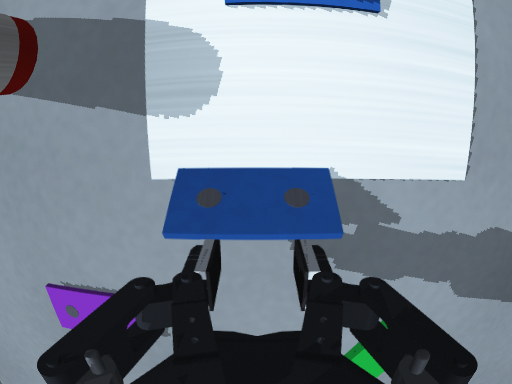

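The pad stands at 60° with its front edge (row 168) on the plate, still square to it. The mate is well clear at the top of the frame. I'll go on to about 80°.

Call:
jog_arm([
  {"travel":[0,-1.9,-1.1],"spin":0},
  {"travel":[0,-1.9,-1.0],"spin":0},
  {"travel":[0,-2.0,-0.9],"spin":0},
  {"travel":[0,-2.0,-0.8],"spin":0},
  {"travel":[0,-2.0,-0.7],"spin":0},
  {"travel":[0,-2.0,-0.6],"spin":0},
  {"travel":[0,-2.0,-0.5],"spin":0},
  {"travel":[0,0,0],"spin":0},
])

```text
clock: 9.0
eef_pos: [0.5811, 0.1189, 0.0442]
orientation: [[0.281, -0.96, 0.001], [-0.96, -0.281, 0.0], [0.0, -0.001, -1.0]]
wrist_force: [-0.4, 0.6, 0.2]
grip_width: 0.0397
```

```bash
python3 -c "
from h import *
st();tilt('pics/w6.png')"
```

```text
t 9.0 plate xy [-18.5  42.4] z 44.2 yaw -73.7 tilt [0.0006 0.0001] F plate [-0.2  0.7  0.2] grip 39.7 world [581.1 118.9  44.2]
n 7529 normal [ 0.973 -0.002  0.232] theta 76.6 min [-5.4  0.9 11.2] max [ 7.9 89.3 55.7]
```

The tilt is 77°. I'll raise the tips slightly to bear on the ledge above the lining, then ease the pad over its balance point.

Call:
jog_arm([
  {"travel":[0,-1.5,-0.8],"spin":0},
  {"travel":[0,-1.5,-0.8],"spin":0},
  {"travel":[0,-1.5,-0.6],"spin":0},
  {"travel":[0,-1.5,-0.4],"spin":0},
  {"travel":[0,-1.5,-0.2],"spin":0},
  {"travel":[0,-1.5,0],"spin":0},
  {"travel":[0,-1.5,0],"spin":0},
  {"travel":[0,0,0],"spin":0},
])

```text
clock: 9.85
eef_pos: [0.5909, 0.1218, 0.0469]
orientation: [[0.281, -0.96, 0.0], [-0.96, -0.281, -0.0], [0.0, -0.0, -1.0]]
wrist_force: [0.3, 0.4, -0.3]
grip_width: 0.0397
```

```bash
python3 - <<'E'
from h import *
st();tilt('pics/w7.png')
p,d=optics.capture('side'); q=optics.capture('scene')[0]
cv2.imwrite('pics/s7.png',np.hstack([cv2.resize(p[130:230,200:300],None,fx=4,fy=4),cv2.resize(q[160:260,210:310],None,fx=4,fy=4)]))
E
```

```text
t 9.85 plate xy [-8.2 42.4] z 46.9 yaw -73.7 tilt [ 0.0001 -0.    ] F plate [ 0.4  0.3 -0.3] grip 39.7 world [590.9 121.8  46.9]
n 5269 normal [ 1.    -0.001  0.026] theta 88.5 min [ 4.8  1.1 11.1] max [ 9.4 89.2 56.2]
```

View pics/s7.png

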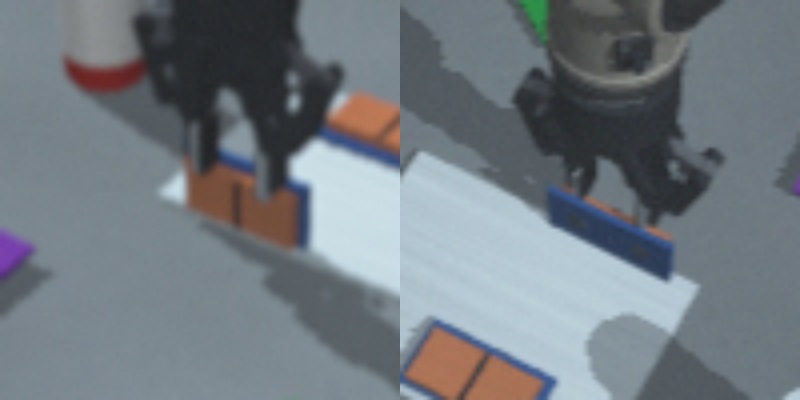

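View pics/w7.png

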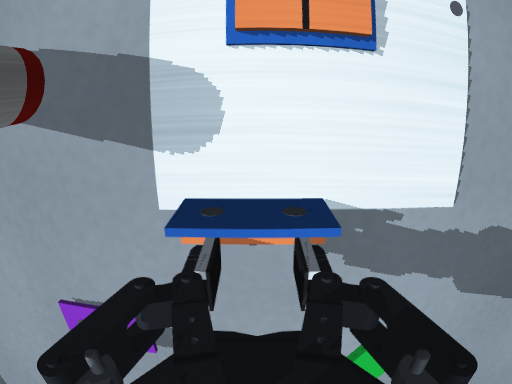

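The pad stands at about 88° on the plate edge. The side view shows its lining facing the robot at (245,205), with the fingertips behind its top rim. I'll nudge it over.

Call:
jog_arm([
  {"travel":[0,-2,0],"spin":0},
  {"travel":[0,-2,0],"spin":0},
  {"travel":[0,-2,0],"spin":0},
  {"travel":[0,-2,0],"spin":0},
  {"travel":[0,-2,0],"spin":0},
  {"travel":[0,0,0],"spin":0},
])

```text
clock: 10.6
eef_pos: [0.6007, 0.1247, 0.0469]
orientation: [[0.281, -0.96, 0.0], [-0.96, -0.281, 0.0], [0.0, -0.0, -1.0]]
wrist_force: [-1.1, -0.1, 1.3]
grip_width: 0.0398
```

```bash
python3 - <<'E'
from h import *
st();tilt('pics/w8.png')
E
```

```text
t 10.6 plate xy [ 2.  42.4] z 46.9 yaw -73.7 tilt [0.0004 0.    ] F plate [-1.   0.2  1.3] grip 39.8 world [600.7 124.7  46.9]
n 2062 normal [0.001 0.    1.   ] theta 0.0 min [106.5 -29.8  10.7] max [143.6  60.1  14. ]
```

View pics/w8.png

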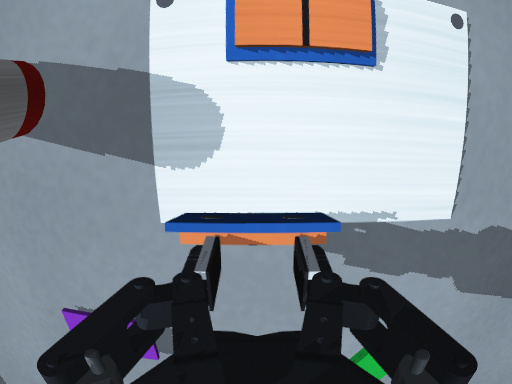

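The pad now leans past vertical (rim at row 222, lining rim at row 240 on the robot side). A little further should drop it.

Call:
jog_arm([
  {"travel":[0,-2,0],"spin":0},
  {"travel":[0,-2,0],"spin":0},
  {"travel":[0,-2,0],"spin":0},
  {"travel":[0,-2,0],"spin":0},
  {"travel":[0,0,0],"spin":0},
])

```text
clock: 11.15
eef_pos: [0.6083, 0.1269, 0.047]
orientation: [[0.281, -0.96, 0.0], [-0.96, -0.281, 0.0], [0.0, -0.0, -1.0]]
wrist_force: [-0.9, -0.4, 0.1]
grip_width: 0.0398
```

```bash
python3 - <<'E'
from h import *
st();T=wrist_T();p,d=optics.capture('wrist'); cv2.imwrite('pics/w9.png',p)
E
```

```text
t 11.15 plate xy [10.  42.3] z 47.0 yaw -73.7 tilt [0.0004 0.    ] F plate [-1.  -0.1  0.1] grip 39.8 world [608.3 126.9  47. ]
```

View pics/w9.png

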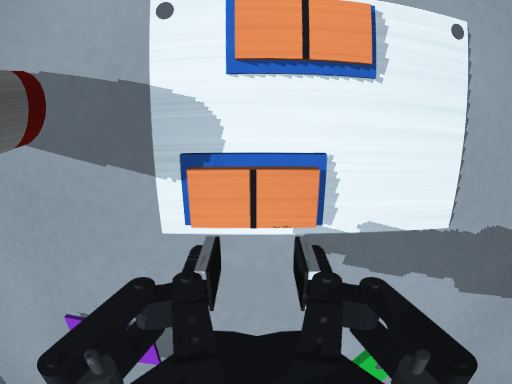

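The pad has fallen over: its lining faces up on the plate at (253,197), parallel to the mate. I'll withdraw upward and check.

Call:
jog_arm([
  {"travel":[0,0,-10],"spin":0},
  {"travel":[0,0,-15],"spin":0},
  {"travel":[0,10,-20],"spin":0},
  {"travel":[0,20,-25],"spin":0},
  {"travel":[0,20,-25],"spin":0},
  {"travel":[0,10,-10],"spin":0},
  {"travel":[0,0,0],"spin":0},
  {"travel":[0,0,0],"spin":0},
])

```text
clock: 12.0
eef_pos: [0.5507, 0.11, 0.1517]
orientation: [[0.281, -0.96, 0.0], [-0.96, -0.281, 0.0], [0.0, -0.0, -1.0]]
wrist_force: [0.7, 0.4, -0.8]
grip_width: 0.0401
```

```bash
python3 - <<'E'
from h import *
st();T=wrist_T();p,d=optics.capture('wrist'); cv2.imwrite('pics/w10.png',p)
m=cv2.morphologyEx(mask(p,'copper'),cv2.MORPH_CLOSE,np.ones((5,5))); n,l,s,c=cv2.connectedComponentsWithStats(m)
for i in range(1,n):
    if s[i,4]<500: continue
    mi=(l==i).astype(np.uint8); r,_=rect('wrist',mi,.019,T); ys,xs=np.nonzero(mi); k=d[ys,xs]>0
    Q=withdepth('wrist',np.c_[xs,ys][k],d[ys,xs][k],T)*1000; c0=Q.mean(0); nn=np.linalg.svd(Q-c0,full_matrices=False)[2][2]
    print('copper',np.round(r[1],1),round(r[2],1),'plate c',np.round(w2p(r[0]),1),'z',round(np.median(Q[:,2]),1),'normal',np.round(nn,3))
mb=mask(p,'blue');n,l,s,c=cv2.connectedComponentsWithStats(mb)
for i in range(1,n):
    if s[i,4]<100: continue
    r,P=rect('wrist',(l==i).astype(np.uint8),.011,T); q=w2p(P*1000); print('blue',np.round(r[1],1),np.round(q.min(0),1),np.round(q.max(0),1))
q=optics.capture('scene')[0]; cv2.imwrite('pics/sc10.png',q)
E
```

```text
t 12.0 plate xy [-50.1  42.5] z 151.7 yaw -73.71 tilt [0.0005 0.0001] F plate [ 0.8  0.2 -0.8] grip 40.1 world [550.7 110.  151.7]
copper [13.9 79.5] 18.9 plate c [[120.1  14.7]] z 20.4 normal [-0.016 -0.003 -1.   ]
copper [37.5 79.7] 16.4 plate c [[30.3 45.3]] z 20.3 normal [-0.    -0.002  1.   ]
blue [26.  91.2] [105.9 -30.9] [132.   60.3]
blue [48.3 92.2] [ 9.2 -0.8] [57.5 91.4]
```

View pics/w10.png

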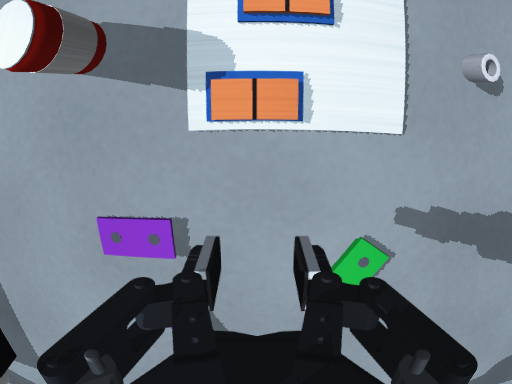

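View pics/sc10.png

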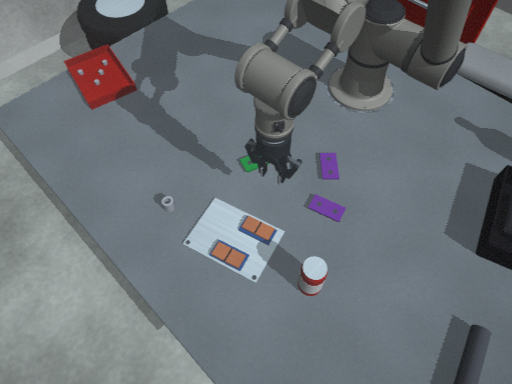

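The pad lies flat, copper up, wholly on the plate. The mate at (229,254), the can at (313,275) and the socket at (168,204) are at the same pixels as at the start. I'll hand it in.

```bash
python3 -c "
from bench import order
print(order.finish_job())"
```

```text
the job is handed in; nothing more can be done
None
```

The pad now lies flat on the plate with its copper lining up, and I handed the job in at about 12 s.

**What I did:** I pushed the pad square against the plate's near edge with the fingertips, peaking at about 9 N. I then followed its rear rim up and over the edge, reading tilts of 9, 25, 43, 60, 77 and 88°, until it fell over onto the plate. It was never gripped or picked up.

**Last checks, with the arm withdrawn:**
- **Height and tilt:** the lining face read 20 mm high, against 19 mm expected and within the 2 mm calibration. It was level to about 0.1° in the depth fit.
- **Position:** the backing is wholly on the plate, 9 to 57 mm in from the near edge and parallel to it.
- **Other objects:** in the scene view the mate, can and socket are at the same pixels as at the start. The mate's near edge stayed about 106 mm in from the plate's edge.

No check failed. In the last wrist picture the mate was cut off by the frame, so that picture alone could not confirm its whole pose; the scene view could.

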